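# Snap the lens box lid shut all round

## Robot

A 6-joint arm with a two-finger parallel gripper is mounted at the origin on the work surface. World frame = base frame: x ahead of the robot, y to its left, z up, the work surface at z = 0. Lengths are in m, angles in degrees, forces in N, time in s.
With the tool pointing down it reaches from about 0.4 to 0.825 m from the base axis. Payload 7 kg.
Tool frame: the origin (TCP) lies at the very end of the fingers, on their centre line; the grasp point (between the pads) lies 19 mm behind it; z points along the fingers, y is the direction in which the jaws open and shut (so a half turn about z gives the same grasp; the last joint's range is limited). The gripper opens to 88 mm and grips with 3 to 60 N. Pads are 19 mm wide; open, the fingers measure 130 mm over their backs; the gripper's body (78 mm by 193 mm) begins 47 mm behind the grasp point.
Start: joints at [87.783, 20.546, 0.682, 0, -70.136, -16.507], TCP at [0.217, 0.639, 0.227] pointing down, gripper open.
Joint ranges: [-176.03, 176.03], [-82.01, 121.73], [-58.28, 71.71], [-173.87, 95.51], [-174.79, -0.11], [-173.66, 173.66]. Speed limits (degrees/s): [136.94, 136.94, 172.46, 180, 180, 180].

## Interface

Orientations are given as [roll, pitch, yaw] about the fixed x, y, z axes, in that order (R = Rz(yaw) Ry(pitch) Rx(roll)).
In Python, from plant import telemetry, optics, ctrl gives the robot as it stands.
- The arm moves only by the tool servo_tool, never from a script. Its argument "rows" is a list of rows, each a list of 3 entries, a list of its own where there are three numbers: the shift along the tool's x, y, z in m, then the turn, a rotation vector about the tool's x, y, z in units of 6 degrees (1.0 is 6 degrees), then the closure, from 0 (fully open) to 1 (shut). A call has 1 to 20 rows; each row shifts and turns the commanded pose from where the row before left it, along the tool's axes as they then stand; what a row does not reach is not made up. A row lasts 1/12 s, in which the tool goes at most 41.7 mm and 7.16 degrees, less where a joint would pass 70% of its speed; a pose out of reach is approached as far as the arm can. A call is refused whole if a number of a shift passes 0.0417 or a number of a turn 1, either way. A call with a gripper value outside its range is refused whole. The fingers move at their own pace and stop on an object; the grip force is fixed at half the most. Time passes only in rows, so rows that do not move let the fingers close. It gives the time, the measured TCP pose, the force and the opening at its end, in the units of the state.
- telemetry.get_obs(): the state, without advancing time (a new reading comes with each control period).
- optics.snapshot(name): name is "scene" or "top" or "wrist"; returns the picture (384x512x3 uint8, red, green, blue); there is no depth.
- optics.camera_info(name): a dict with "mtx" (3x3 intrinsics, pixels), "rvec" (rotation vector, rad) and "tvec" (3), from world to camera coordinates, as OpenCV has them. Camera axes: x right, y down, z forward; pixel columns grow to the right and rows downward; lengths in m; the calibration is good to about 2 mm. A picture is of the moment at which its call begins: read the wrist's pose just before it. camera_info takes no time and is no camera call; for the wrist camera it gives the pose at the moment of the call.
- ctrl.close_job(): hands the job in, once; it reports no verdict.
The state is a dict: "clock": time; "joint_pos": joint angles; "qvel": joint speeds; "tau": joint torques, N m; "tool_pos": TCP position; "orientation": TCP orientation; "force": force on the tool from outside, world axes, zero at the start; "moment": the same for the moment, N m; "opening": finger opening in m.
Only numpy, scipy, OpenCV 4.12 (cv2) and the standard library are available. Lean on these libraries where they do the work, as an engineer would, in place of code of your own. Each camera call takes 0.05 s, during which the arm holds its last target.

## Task

The lid of the lens storage box is only laid on: press down its rim with the fingertips, one side after another all the way round, until every one of the four rim sections has clicked shut and stays down (one may already be shut). Do not pick up or tip the box or push it out of its place, and leave the eyepiece, the thumbscrew and the screwdriver as they are.

Things in the scene. Friction and masses are not known exactly. Their poses are not given: they have to be found in the camera images.
- optics_box: Loose grey plastic lens box, 170 (its x) x 120 (its y) x 60 mm high, 0.9 kg, any yaw; origin: centre of its underside, on the bench, z up. White lid with a clear window (118 x 68 mm). Along each of the four sides the lid's rim is a separate white hinged section, between four fixed white corners; window, corners and shut sections are level, 60 mm above the bench.
- rim_a (a joint): Hinge of the lid's rim section on the short +x side of the box: 0 = standing up, unclipped; 0.35 rad = clicked shut, flush. It snaps: let go before about 0.17 it springs back up, past that it clicks down by itself and stays.
- rim_a_press (a point): Point on top of the short +x side rim section (plate 66 mm along the rim, 26 wide, 3 thick), mid-length, 19 mm out from the hinge line on its inner edge; moves with it. Unclipped, this point stands 6.5 mm and the outer edge 9 mm above the box top; shut, level with the box top (60 mm above the bench). About 8 N straight down here clicks it shut, more nearer the hinge.
- rim_b (a joint): Hinge of the lid's rim section on the long +y side of the box: 0 = standing up, unclipped; 0.35 rad = clicked shut, flush. It snaps: let go before about 0.17 it springs back up, past that it clicks down by itself and stays.
- rim_b_press (a point): Point on top of the long +y side rim section (plate 116 mm along the rim, 26 wide, 3 thick), mid-length, 19 mm out from the hinge line on its inner edge; moves with it. Unclipped, this point stands 6.5 mm and the outer edge 9 mm above the box top; shut, level with the box top (60 mm above the bench). About 8 N straight down here clicks it shut, more nearer the hinge.
- rim_c (a joint): Hinge of the lid's rim section on the short -x side of the box: 0 = standing up, unclipped; 0.35 rad = clicked shut, flush. It snaps: let go before about 0.17 it springs back up, past that it clicks down by itself and stays.
- rim_c_press (a point): Point on top of the short -x side rim section (plate 66 mm along the rim, 26 wide, 3 thick), mid-length, 19 mm out from the hinge line on its inner edge; moves with it. Unclipped, this point stands 6.5 mm and the outer edge 9 mm above the box top; shut, level with the box top (60 mm above the bench). About 8 N straight down here clicks it shut, more nearer the hinge.
- rim_d (a joint): Hinge of the lid's rim section on the long -y side of the box: 0 = standing up, unclipped; 0.35 rad = clicked shut, flush. It snaps: let go before about 0.17 it springs back up, past that it clicks down by itself and stays.
- rim_d_press (a point): Point on top of the long -y side rim section (plate 116 mm along the rim, 26 wide, 3 thick), mid-length, 19 mm out from the hinge line on its inner edge; moves with it. Unclipped, this point stands 6.5 mm and the outer edge 9 mm above the box top; shut, level with the box top (60 mm above the bench). About 8 N straight down here clicks it shut, more nearer the hinge.
- eyepiece: Black eyepiece standing upright on the bench beside the box, 35 mm across, 48 mm high; origin at the centre of its underside. Bystander.
- thumbscrew: Steel thumbscrew standing on its round head, head 32 mm across, 34 mm high; origin at the centre of its underside. Bystander.
- screwdriver: Small screwdriver with a black handle lying on the bench, 150 mm long along its x; origin at its underside. Bystander.
Not all that is in view belongs to the job. Of the things like the optics_box, leave any that is blue, orange or purple; of the rest the larger one is meant.

How it is judged (in metres and radians):
At the end, for the whole second after the job is handed in: All four rim sections are clicked shut (joints above 0.31 of 0.35 rad); the box stands flat, at rest, within 40 mm of where it was; eyepiece, thumbscrew and screwdriver are within 30 mm of their places (value of joint each of rim_a, rim_b, rim_c, rim_d above 0.31 rad and angle between optics_box's own z axis and vertical below 0.05 rad and distance of optics_box from where it was at the start of the episode below 0.04 m and linear speed of optics_box below 0.02 m/s and distance of each of eyepiece, thumbscrew, screwdriver from where it was at the start of the episode below 0.03 m); the robot touches nothing.
It fails at once if the box is lifted or tipped (height (world z) of optics_box above 0.012 m or angle between optics_box's own z axis and vertical above 0.15 rad).
It fails at once if the box is pushed more than 40 mm from its place (distance of optics_box from where it was at the start of the episode above 0.04 m).
It fails at once if a bystander is moved more than 30 mm, knocked over or lifted (distance of any of eyepiece, thumbscrew, screwdriver from where it was at the start of the episode above 0.03 m or angle between any of eyepiece, thumbscrew's own z axis and vertical above 0.5 rad or height (world z) of any of eyepiece, thumbscrew, screwdriver above 0.02 m).
It also fails if it takes over 45 s, if anything falls off the work surface, if the arm or the gripper's body presses on something with over 40 N, if the wrist force passes 120 N, or if a joint passes its speed limit or range.

## Working session

There is one attempt and no reset: what is moved stays moved. The work goes in short steps, Python scripts to look and compute and a tool call to move; the robot and the scene stay as the last step left them, time stands still between calls to the robot, and variables do not carry over. Pictures are saved under pics/ and viewed, and the job is handed in when it is done.

Besides the shell and the picture viewer there is one more tool, called after "Request:" as a command line: name --argument value ..., lists and objects as JSON in quotes. servo_tool: Moves the arm, as the interface text tells. Its arguments: {"type":"object","properties":{"rows":{"type":"array"}},"required":["rows"]}

```bash
mkdir -p pics
python3 - <<'E'
from plant import telemetry, optics
import cv2
print(telemetry.get_obs())
for n in ["scene","top"]:
    im=optics.snapshot(n); cv2.imwrite(f"pics/{n}0.png",im[:,:,::-1]); print(n,optics.camera_info(n))
E
```

```text
{'clock': 0.0, 'joint_pos': array([ 8.77830098e+01,  2.05918870e+01,  6.35921757e-01, -2.15542722e-02,
       -7.01357757e+01, -1.65056672e+01]), 'qvel': array([-0.02502185,  0.02962207, -0.03497377, -0.0832776 ,  0.01669121,
       -0.01953501]), 'tau': array([-2.03026202e-04, -5.82722497e+01,  2.93059462e+01,  6.99705586e+00,
        7.01544690e-03, -1.81405326e-04]), 'tool_pos': array([0.21654062, 0.63882298, 0.22562939]), 'orientation': array([ 1.79906282e+02, -6.63972380e-03, -1.87299922e+01]), 'force': array([-0.15258947,  0.16200824,  0.01752112]), 'moment': array([ 0.03836631, -0.00671787, -0.02493305]), 'opening': 0.0873636090416534}
scene {'mtx': array([[488.24467539,   0.        , 258.46147706],
       [  0.        , 488.24467539, 192.16053972],
       [  0.        ,   0.        ,   1.        ]]), 'rvec': array([ 1.79872937,  1.81347095, -0.66065724]), 'tvec': array([-0.06830934, -0.34349298,  1.38876932])}
top {'mtx': array([[387.14895271,   0.        , 258.55672329],
       [  0.        , 387.14895271, 189.68654058],
       [  0.        ,   0.        ,   1.        ]]), 'rvec': array([ 2.17449123, -2.16061983,  0.11400739]), 'tvec': array([0.0857137 , 0.52293488, 1.01697998])}
```

View pics/scene0.png

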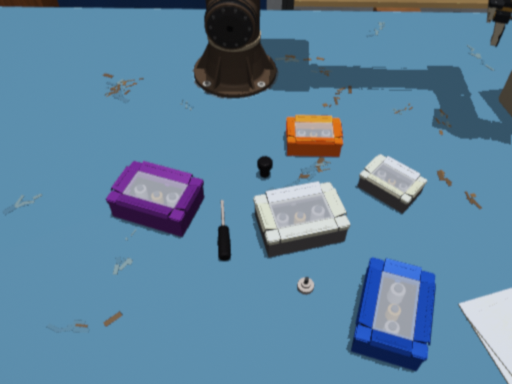

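View pics/top0.png

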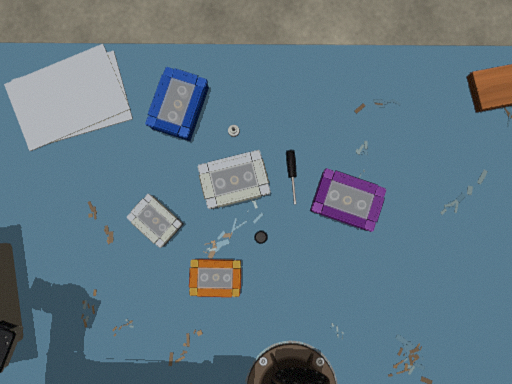

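```bash
cat > h.py <<'E'
import numpy as np, cv2
from plant import optics
def ray(name,uv,z,ci=None):
    ci=ci or optics.camera_info(name)
    R,_=cv2.Rodrigues(np.array(ci['rvec'])); t=np.array(ci['tvec'])
    uv=np.atleast_2d(uv).astype(float)
    d=np.c_[uv,np.ones(len(uv))]@np.linalg.inv(ci['mtx']).T@R
    c=-R.T@t
    return c+d*((z-c[2])/d[:,2])[:,None]
def proj(name,P):
    ci=optics.camera_info(name)
    return cv2.projectPoints(np.atleast_2d(P).astype(float),ci['rvec'],ci['tvec'],ci['mtx'],None)[0][:,0]
E
python3 - <<'E'
from h import *
im=cv2.imread('pics/top0.png'); sc=cv2.imread('pics/scene0.png')
cv2.imwrite('pics/topz.png',cv2.resize(im[140:250,185:310],None,fx=5,fy=5,interpolation=cv2.INTER_CUBIC))
cv2.imwrite('pics/scz.png',cv2.resize(sc[140:300,210:370],None,fx=3.7,fy=3.7,interpolation=cv2.INTER_CUBIC))
hsv=cv2.cvtColor(im,cv2.COLOR_BGR2HSV)
for n,lo,hi,z in [("white",(0,0,165),(179,60,255),.06),("window",(0,0,90),(179,60,164),.06)]:
    m=cv2.inRange(hsv,lo,hi); w=np.zeros_like(m); w[145:215,192:278]=m[145:215,192:278]
    if n=="window": w=cv2.morphologyEx(w,cv2.MORPH_OPEN,np.ones((3,3)))
    for c in cv2.findContours(w,cv2.RETR_EXTERNAL,cv2.CHAIN_APPROX_NONE)[0]:
        if cv2.contourArea(c)<200: continue
        b=cv2.boxPoints(cv2.minAreaRect(c)); P=ray("top",b,z)
        print(n,cv2.contourArea(c),b.tolist(),P.round(4).tolist(),P.mean(0),np.linalg.norm(P-np.roll(P,1,0),axis=1),
         [np.degrees(np.arctan2(*(P[(i+1)%4]-P[i])[[1,0]])) for i in range(4)])
print(ray("top",[[261,237],[233,130]],.04), ray("top",[[291,160],[295,203]],.01), ray("top",[215,278],.05))
E
```

```text
white 405.5 [[204.60183715820312, 197.67381286621094], [257.26263427734375, 184.13246154785156], [259.853759765625, 194.2090301513672], [207.19296264648438, 207.75038146972656]] [[0.4971, 0.2296, 0.06], [0.5335, 0.0925, 0.06], [0.5071, 0.0856, 0.06], [0.4709, 0.2223, 0.06]] [0.50215052 0.15750596 0.06      ] [0.02723602 0.14182201 0.02733654 0.14143535] [np.float64(-75.11215525254092), np.float64(-165.2918155392505), np.float64(104.84650501923954), np.float64(15.52102664929678)]
white 911.0 [[196.7058868408203, 164.8235321044922], [259.058837890625, 149.2353057861328], [267.35296630859375, 182.4117889404297], [205.0, 198.00001525878906]] [[0.5837, 0.2522, 0.06], [0.6264, 0.0884, 0.06], [0.5382, 0.0661, 0.06], [0.4963, 0.2285, 0.06]] [0.56114967 0.15881868 0.06      ] [0.09055507 0.1692606  0.09094655 0.16773563] [np.float64(-75.36823635108082), np.float64(-165.82746723128542), np.float64(104.49784299252715), np.float64(15.135721410032415)]
window 961.0 [[209.52943420410156, 172.11767578125], [251.17649841308594, 161.70590209960938], [257.23529052734375, 185.94119262695312], [215.58824157714844, 196.35296630859375]] [[0.5645, 0.2181, 0.06], [0.5929, 0.109, 0.06], [0.5288, 0.0926, 0.06], [0.5007, 0.201, 0.06]] [0.54673121 0.15515304 0.06      ] [0.06600068 0.11274761 0.06619053 0.11200578] [np.float64(-75.40836077925154), np.float64(-165.66703801253612), np.float64(104.49410737269643), np.float64(14.976355956611162)]
[[0.39591481 0.08182968 0.04      ]
 [0.6831902  0.15932435 0.04      ]] [[ 6.07338915e-01 -1.31522276e-04  1.00000000e-02]
 [ 4.88263097e-01 -1.07783181e-02  1.00000000e-02]] [[0.29043392 0.19984251 0.05      ]]
```

View pics/topz.png

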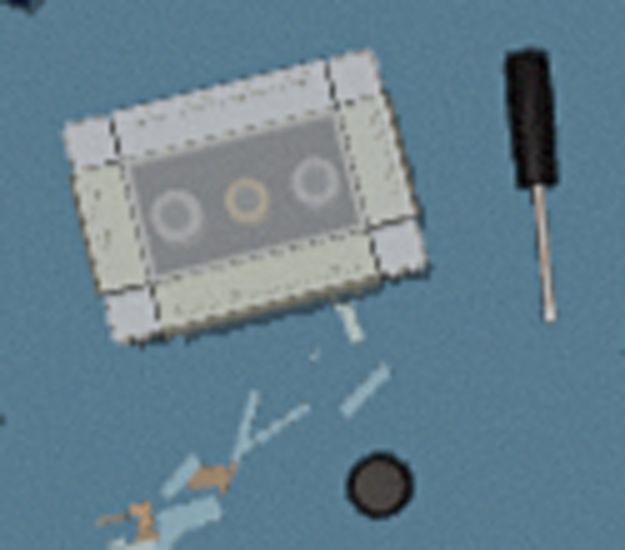

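View pics/scz.png

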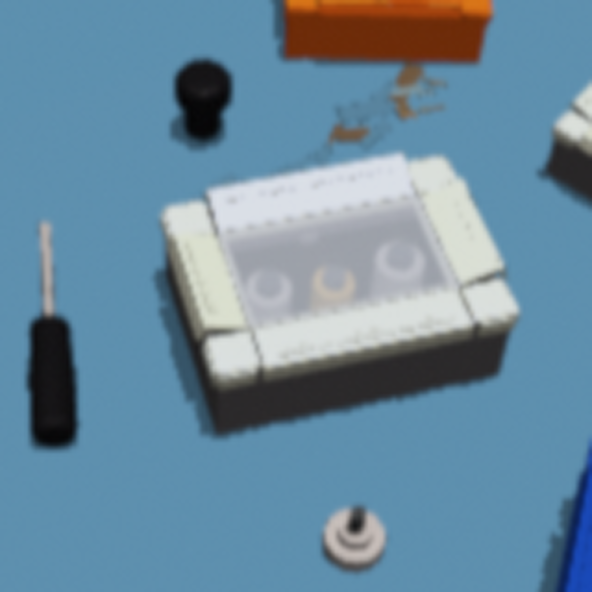

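Run:
```python
from h import *
q=np.array([[63,125],[378,48],[432,272],[116,346]])/5+[185,140]
P=ray("top",q,.06); print(P.round(4),P.mean(0),np.linalg.norm(P-np.roll(P,1,0),axis=1))
q=np.array([[162,208],[441,156],[520,310],[215,382]])/3.7+[210,140]
P=ray("scene",q,.06); print(P.round(4),P.mean(0),np.linalg.norm(P-np.roll(P,1,0),axis=1))
```

```text
[[0.5832 0.2498 0.06  ]
 [0.6255 0.0843 0.06  ]
 [0.5068 0.0555 0.06  ]
 [0.4671 0.2196 0.06  ]] [0.54564666 0.15230509 0.06      ] [0.11997347 0.17079656 0.12214283 0.16888549]
[[0.5147 0.06   0.06  ]
 [0.4735 0.2196 0.06  ]
 [0.5834 0.2519 0.06  ]
 [0.6319 0.0886 0.06  ]] [0.55088392 0.15502171 0.06      ] [0.12056562 0.16480205 0.11454309 0.17032813]
```

Request:
servo_tool --rows '[[[0, 0, 0], [0, 0, -1], 1], [[0, 0, 0], [0, 0, -1], 1], [[0, 0, 0], [0, 0, -1], 1], [[0, 0, 0], [0, 0, -1], 1], [[0, 0, 0], [0, 0, -1], 1], [[0, 0, 0], [0, 0, -0.55], 1], [[0, 0, 0], [0, 0, 0], 1], [[0, 0, 0], [0, 0, 0], 1]]'

```text
clock: 0.77
tool_pos: [0.2166, 0.639, 0.2261]
orientation: [180.0, 0.0, 14.5]
force: [-0.4, 0.0, 0.7]
opening: 0.0401
```

Request:
servo_tool --rows '[[[0.0141, 0.0338, 0], [0, 0, 0], 1], [[0.0141, 0.0338, 0], [0, 0, 0], 1], [[0.0141, 0.0338, 0], [0, 0, 0], 1], [[0.0141, 0.0338, 0], [0, 0, 0], 1], [[0.0141, 0.0338, 0], [0, 0, 0], 1], [[0.0141, 0.0338, 0], [0, 0, 0], 1], [[0.0141, 0.0338, 0], [0, 0, 0], 1], [[0.0141, 0.0338, 0], [0, 0, 0], 1], [[0.0141, 0.0338, 0], [0, 0, 0], 1], [[0.0141, 0.0338, 0], [0, 0, 0], 1], [[0.0141, 0.0338, 0], [0, 0, 0], 1], [[0.0141, 0.0338, 0], [0, 0, 0], 1], [[0.0141, 0.0338, 0], [0, 0, 0], 1], [[0.0141, 0.0338, 0], [0, 0, 0], 1], [[0, 0, 0.035], [0, 0, 0], 1], [[0, 0, 0.035], [0, 0, 0], 1], [[0, 0, 0.035], [0, 0, 0], 1], [[0, 0, 0.02], [0, 0, 0], 1], [[0, 0, 0], [0, 0, 0], 1], [[0, 0, 0], [0, 0, 0], 1]]'

```text
clock: 2.43
tool_pos: [0.5266, 0.2305, 0.101]
orientation: [179.9, 0.1, 14.5]
force: [0.6, 0.8, 0.5]
opening: 0.0007
```

```bash
cat > look.py <<'E'
import sys
from h import *
from plant import telemetry
o=telemetry.get_obs(); p=o['tool_pos']; a=np.radians(14.6)
d=p[:2]-[.547,.154]; print(p.round(4),o['force'].round(1),o['opening'],"rel centre tool x,y:",d@[np.cos(a),np.sin(a)],d@[np.sin(a),-np.cos(a)])
n=sys.argv[1]
T=cv2.cvtColor(optics.snapshot("top"),cv2.COLOR_RGB2BGR)[130:230,180:320]
S=cv2.cvtColor(optics.snapshot("scene"),cv2.COLOR_RGB2BGR)[140:280,230:370]
f=lambda i:cv2.resize(i,(390,int(390*i.shape[0]/i.shape[1])),interpolation=cv2.INTER_CUBIC)
T,S=f(T),f(S); T=cv2.copyMakeBorder(T,0,S.shape[0]-T.shape[0],0,0,cv2.BORDER_CONSTANT)
cv2.imwrite(f"pics/{n}.png",np.hstack([T,S]))
E
python3 look.py l1
```

```text
[0.5266 0.2305 0.101 ] [0.6 0.8 0.5] 0.00068929080382012 rel centre tool x,y: -0.0004764840827281607 -0.07918055014448232
```

View pics/l1.png

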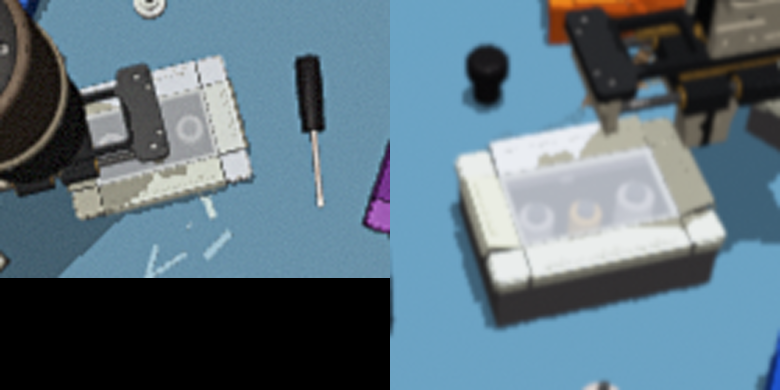

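Request:
servo_tool --rows '[[[0, 0, 0.015], [0, 0, 0], 1], [[0, 0, 0.01], [0, 0, 0], 1], [[0, 0, 0.005], [0, 0, 0], 1], [[0, 0, 0.003], [0, 0, 0], 1], [[0, 0, 0.002], [0, 0, 0], 1], [[0, 0, 0.002], [0, 0, 0], 1], [[0, 0, 0.002], [0, 0, 0], 1], [[0, 0, 0], [0, 0, 0], 1], [[0, 0, 0], [0, 0, 0], 1]]'

```text
clock: 3.28
tool_pos: [0.5269, 0.2309, 0.0626]
orientation: [180.0, 0.0, 14.6]
force: [-0.1, 0.3, -0.4]
opening: 0.0004
```

Request:
servo_tool --rows '[[[0, 0, 0.001], [0, 0, 0], 1], [[0, 0, 0.001], [0, 0, 0], 1], [[0, 0, 0.001], [0, 0, 0], 1], [[0, 0, 0], [0, 0, 0], 1]]'

```text
clock: 3.62
tool_pos: [0.527, 0.231, 0.0602]
orientation: [180.0, -0.0, 14.6]
force: [-1.4, -1.5, 5.4]
opening: 0.0007
```

Request:
servo_tool --rows '[[[0, 0, -0.02], [0, 0, 0], 1], [[0, 0, -0.02], [0, 0, 0], 1], [[-0.02, 0.03, 0], [0, 0, 0], 1], [[-0.02, 0.03, 0], [0, 0, 0], 1], [[-0.013, 0.02, 0], [0, 0, 0], 1], [[0, 0, 0.005], [0, 0, 0], 1], [[0, 0, 0.01], [0, 0, 0], 1], [[0, 0, 0.01], [0, 0, 0], 1], [[0, 0, 0.005], [0, 0, 0], 1], [[0, 0, 0.002], [0, 0, 0], 1], [[0, 0, 0.002], [0, 0, 0], 1], [[0, 0, 0.002], [0, 0, 0], 1], [[0, 0, 0.002], [0, 0, 0], 1], [[0, 0, 0.001], [0, 0, 0], 1], [[0, 0, 0], [0, 0, 0], 1]]'

```text
clock: 4.87
tool_pos: [0.4958, 0.1404, 0.0604]
orientation: [180.0, -0.0, 14.6]
force: [-0.2, -0.4, 0.3]
opening: 0.0004
```

```bash
python3 look.py l2
```

```text
[0.4958 0.1404 0.0604] [-0.2 -0.4  0.3] 0.00044551785538355016 rel centre tool x,y: -0.05302218913180813 0.00027687407669324223
```

View pics/l2.png

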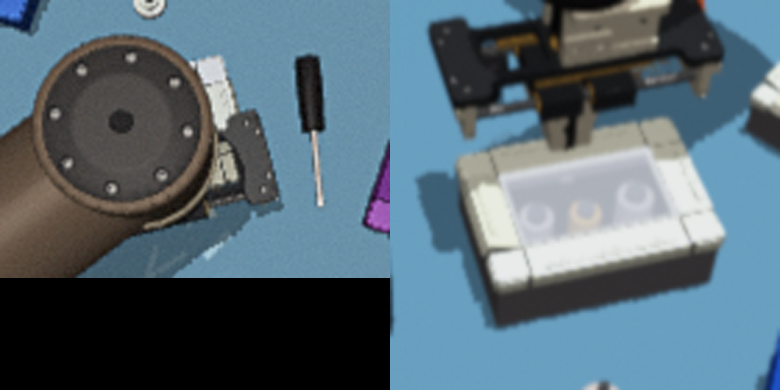

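Request:
servo_tool --rows '[[[0, 0, 0.001], [0, 0, 0], 1], [[0, 0, 0.0], [0, 0, 0], 1], [[0, 0, -0.021], [0, 0, 0], 1], [[0, 0, -0.02], [0, 0, 0], 1], [[0.02, 0.03, 0], [0, 0, 0], 1], [[0.02, 0.03, 0], [0, 0, 0], 1], [[0.013, 0.02, 0], [0, 0, 0], 1], [[0, 0, 0.005], [0, 0, 0], 1], [[0, 0, 0.01], [0, 0, 0], 1], [[0, 0, 0.01], [0, 0, 0], 1], [[0, 0, 0.005], [0, 0, 0], 1], [[0, 0, 0.002], [0, 0, 0], 1], [[0, 0, 0.002], [0, 0, 0], 1], [[0, 0, 0.002], [0, 0, 0], 1], [[0, 0, 0.002], [0, 0, 0], 1], [[0, 0, 0.002], [0, 0, 0], 1], [[0, 0, 0], [0, 0, 0], 1]]'

```text
clock: 6.38
tool_pos: [0.5668, 0.0765, 0.0603]
orientation: [-180.0, 0.0, 14.6]
force: [-0.3, -0.4, 0.3]
opening: 0.0005
```

Now lift, and press the far side too (it looked already shut).

Request:
servo_tool --rows '[[[0, 0, 0.001], [0, 0, 0], 1], [[0, 0, 0.0], [0, 0, 0], 1], [[0, 0, -0.021], [0, 0, 0], 1], [[0, 0, -0.02], [0, 0, 0], 1], [[0.02, -0.03, 0], [0, 0, 0], 1], [[0.02, -0.03, 0], [0, 0, 0], 1], [[0.013, -0.02, 0], [0, 0, 0], 1], [[0, 0, 0.005], [0, 0, 0], 1], [[0, 0, 0.01], [0, 0, 0], 1], [[0, 0, 0.01], [0, 0, 0], 1], [[0, 0, 0.005], [0, 0, 0], 1], [[0, 0, 0.002], [0, 0, 0], 1], [[0, 0, 0.002], [0, 0, 0], 1], [[0, 0, 0.002], [0, 0, 0], 1], [[0, 0, 0.002], [0, 0, 0], 1], [[0, 0, 0.002], [0, 0, 0], 1], [[0, 0, 0], [0, 0, 0], 1]]'

```text
clock: 7.8
tool_pos: [0.5982, 0.1667, 0.0604]
orientation: [-180.0, 0.0, 14.6]
force: [-0.9, -0.4, 0.3]
opening: 0.0003
```

Request:
servo_tool --rows '[[[0, 0, 0.001], [0, 0, 0], 1], [[0, 0, 0.0], [0, 0, 0], 1], [[0, 0, -0.04], [0, 0, 0], 1], [[0, 0, -0.04], [0, 0, 0], 1], [[0, 0, -0.04], [0, 0, 0], 1], [[0, 0, -0.04], [0, 0, 0], 1], [[0, -0.04, 0], [0, 0, 0], 1], [[0, -0.04, 0], [0, 0, 0], 1], [[0, -0.04, 0], [0, 0, 0], 1], [[0, -0.04, 0], [0, 0, 0], 1], [[0, -0.04, 0], [0, 0, 0], 1], [[0, -0.04, 0], [0, 0, 0], 1], [[0, -0.04, 0], [0, 0, 0], 1], [[0, -0.04, 0], [0, 0, 0], 1], [[0, -0.04, 0], [0, 0, 0], 1], [[0, 0, 0], [0, 0, 0], 1]]'

```text
clock: 9.13
tool_pos: [0.5052, 0.5214, 0.2183]
orientation: [-180.0, 0.0, 14.8]
force: [-0.2, -0.6, -0.3]
opening: 0.0008
```

```bash
python3 look.py l3
```

```text
[0.5052 0.5214 0.2183] [-0.2 -0.6 -0.3] 0.0007614610722945316 rel centre tool x,y: 0.05218383649513805 -0.36605532331886875
```

View pics/l3.png

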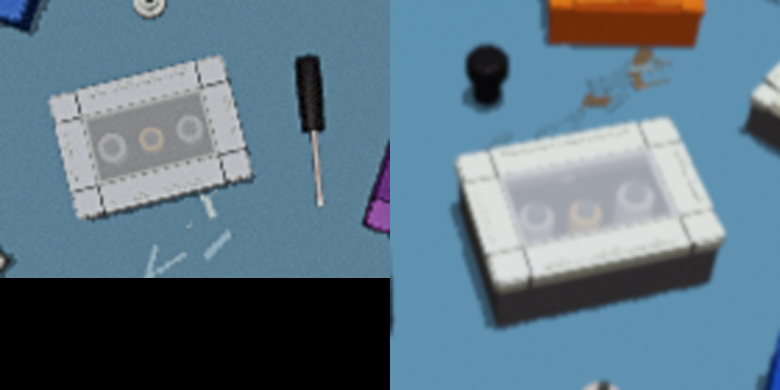

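All four rim sections now have the same shade as the corners and lie flush in both views. The box outline is unchanged, and the eyepiece (487,65), screwdriver and thumbscrew are untouched. I'll check the colours and displacement numerically, then hand in.

Run:
```python
from h import *
from plant import ctrl
im=cv2.cvtColor(optics.snapshot("top"),cv2.COLOR_RGB2BGR); i0=cv2.imread('pics/top0.png')
a=np.radians(14.6);v=np.array([np.cos(a),np.sin(a)]);w=np.array([np.sin(a),-np.cos(a)])
for n,o in dict(left=-.074*w,right=.074*w,near=-.047*v,far=.047*v,corner=.05*v+.075*w,corner2=-.05*v+.075*w).items():
    u=proj("top",[*(np.array([.547,.154])+o),.06])[0].round().astype(int)
    f=lambda I:I[u[1]-2:u[1]+3,u[0]-2:u[0]+3].reshape(-1,3).mean(0).round()
    print(n,f(i0),f(im))
hsv=cv2.cvtColor(im,cv2.COLOR_BGR2HSV);m=cv2.inRange(hsv,(0,0,165),(179,60,255));k=np.zeros_like(m);k[140:220,190:280]=m[140:220,190:280]
b=cv2.boxPoints(cv2.minAreaRect(cv2.findNonZero(k)));print(ray("top",b,.06).mean(0))
print("diff bystanders",[cv2.absdiff(im,i0)[s].mean() for s in (np.s_[225:250,248:275],np.s_[120:140,224:244],np.s_[146:210,282:302])])
ctrl.close_job()
```

```text
left [167. 176. 173.] [187. 184. 181.]
right [172. 177. 174.] [191. 187. 184.]
near [167. 178. 175.] [189. 186. 183.]
far [184. 180. 176.] [190. 185. 182.]
corner [184. 180. 177.] [191. 187. 185.]
corner2 [187. 182. 179.] [193. 188. 185.]
[0.520159   0.14868191 0.06      ]
diff bystanders [np.float64(4.548148148148148), np.float64(4.985833333333333), np.float64(4.648958333333334)]
the job is handed in; nothing more can be done
```

All four rim sections of the larger white lens box look clicked shut, and the job is handed in; no verdict is reported. I pressed the left, near and right sections with the closed fingertips. I also pressed the far one, which already looked shut, then raised the arm clear of everything.

**Last checks:**
- **Rims:** in the final top view all four sections match the fixed corners in colour. Before pressing, three of them differed. Both views show them level with the lid, though I could not read the joint angles themselves.
- **Press force:** the highest reading I saw was about 5 N, on the left section at box-top height. I only had readings at the end of each move, so brief peaks in between were not seen.
- **Bystanders:** the image around the eyepiece, thumbscrew and screwdriver changed only at about noise level, about 5 of 255 grey levels.
- **One check disagreed:** an automatic estimate of the box centre gave (0.520, 0.149) against the first measurement of (0.547, 0.154), about 27 mm off. I think the white mask also caught the pale litter beside the box and the box's side. The box outline looks unchanged in the pictures and the rim sections were where expected when pressed. I handed in from the same script, so I did not redo that check.

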